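# Slide the floor pan home under the cage's drop catch

## Robot

A 6-joint arm with a two-finger parallel gripper is mounted at the origin on the work surface. World frame = base frame: x ahead of the robot, y to its left, z up, the work surface at z = 0. Lengths are in m, angles in rad, forces in N, time in s.
With the tool pointing down it reaches from about 0.275 to 1 m from the base axis. Payload 8.4 kg.
Tool frame: the origin (TCP) lies on the centre line of the jaws, within the pads' length; the fingertips stand 17 mm ahead of it and the grasp point (between the pads) lies 2 mm behind it (bot.tcp_to_tips is the z of the fingertips in the tool frame, in m); z points along the fingers, y is the line along which they close (so a half turn about z gives the same grasp; the last joint's range is limited). The gripper opens to 85 mm and grips with 20 to 120 N. Pads are 22 mm wide; open, the fingers measure 114 mm over their backs; the gripper's body (76 mm by 85 mm) begins 54 mm behind the grasp point. The pads swing forward as they close: fully open they stand 13 mm farther back than shut.
Start: joints at [-0.002, 0.353, 1.633, -0, 1.155, -0.002], TCP at [0.625, -0, 0.248] pointing down, gripper open.
Joint ranges: [-2.63, 2.63], [-0.92, 2.1], [0.06, 2.66], [-1.3, 4.44], [0, 2.69], [-3.02, 3.02]. Speed limits (rad/s): [2.22, 2.22, 2.79, 3.14, 3.14, 3.14].

## Interface

Orientations are given as a unit quaternion [x, y, z, w].
In Python, from workcell import bot, hand, kinematics, get_obs, vision, hand_in gives the robot as it stands. The module is installed in compiled form; this text tells all that it offers. Calls block until the motion is done:
- bot.reach(position, orientation): joint-space move of the TCP to a pose.
- bot.servo_line(position, ori=None, velocity=0.15): straight line of the TCP; ori=None keeps the orientation; velocity is the mean speed in m/s.
- bot.goto_joints(angles): joint-space move.
- hand.move_gripper(opening, strength=None): finger opening in m; strength is the grip in N (None keeps the last); returns when the fingers have stopped.
- bot.dwell(seconds).
- kinematics.solve_ik(position, orientation): joint angles nearest the present ones, or None.
- get_obs(): the state.
- vision.read_camera(name): name is "scene" or "side" or "wrist"; returns a dict with "frame" (480x640x3 uint8, red, green, blue), "intrinsics" (3x3 intrinsics, pixels), "view" (4x4, takes a point from world to camera coordinates). Camera axes: x right, y down, z forward; pixel columns grow to the right and rows downward; lengths in m; the calibration is good to about 2 mm. A picture is of the moment at which its call begins. There is no depth.
A pose or a line that the arm cannot do raises bot.IKError and nothing moves.
- hand_in(): hands the job in; it is judged then, once.
The state is a dict: "time_s": time; "joint_pos": joint angles; "joint_vel": joint speeds; "joint_efforts": joint torques, N m; "position": TCP position; "orientation": TCP orientation; "wrist_force": force on the tool from outside, world axes, zero at the start; "ft_torque": the same for the moment, N m; "gripper_width": finger opening in m; "grip_force": force on a finger pad.
Only numpy, scipy, OpenCV 4.12 (cv2) and the standard library are available. Lean on these libraries where they do the work, as an engineer would, in place of code of your own. Each camera call takes 0.05 s, during which the arm holds its last target. There are 200 camera calls.

## Task

Slide the grey floor pan into the mouth of the wire pet cage, letting the pan's own edge lift the steel drop catch, and press it gently home against the springy stop until the catch falls shut in front of the pan. Then tug the pan back against the catch to be sure it holds, and let go. Never force the pan, keep your fingers off the catch, and leave the other things on the table where they are.

Things in the scene. Friction and masses are not known exactly. Their poses are not given: they have to be found in the camera images.
- pan: grey plastic tray, loose on the table, open on top: 190 (x) x 200 (y) x 32 mm high, walls 5 mm, 0.2 to 0.36 kg. Origin: centre of the tray's underside, z up; the +x end enters the cage first. From the middle of the rear (-x) wall a straight moulded pull sticks out 70 mm (x = -95 to -165 mm): a bar 14 mm wide (y), 30 mm high, standing on the table; grip it across its width from above.
- cage: wire pet cage, fixed on the table: 250 wide (y), 215 deep (x), 230 mm tall, white base, carry handle on top to 270 mm. Origin: on the table at the middle of the tray mouth, in the front plane; +x points into the cage. The pan slides on the table between guides 206 mm apart from x = 0 inwards, with flared lips from x = -31 mm (226 mm apart there). Mouth open to 40 mm high.
- sill (a point): middle of the white sill over the mouth, 6 mm inside the front plane, 53 mm above the table; axes as the cage's. Below the cage is clipped a white tray frame (guides, catch and rear stop in one). Each cage's frame sits up to 7 mm nearer or farther along x than the values given here, which are for its middle place: how far the pan must go has to be felt.
- back (a point): middle of the cage's back, on the table, 215 mm in from the front plane. Before it is the rear stop, a rubber buffer, met when the pan's origin is at cage x = 92 mm: it yields about 0.5 mm per N for 7 mm, then is solid. The catch falls at x = 96 mm (about 8 N, plus 1 to 4 N of sliding friction); drawn back on the catch the pan is at 92 mm. Over 22 N between pan and cage is forcing it.
- catch (a joint): steel strip 26 wide, 44 mm long with a rolled end, on a hinge pin 44 mm in front of the front plane, 46 mm up, at cage y = -75 mm, between lugs (y = -56 and -94 mm, 39 to 53 mm up, 52 mm out). Slopes in, down. Rad: 0 = down by its weight (end 21 mm up), grows as lifted. The pan's leading rim lifts it to about 0.25, it falls into the open tray; the rear wall lifts it again, then it falls to 0 in front of that wall.
- brush: bystander, to be left alone: wooden-backed hairbrush with steel bristles, 205 x 55 x 44 mm, lying bristles up; origin at the centre of its underside
- remote: bystander, to be left alone: white remote control, 170 x 44 x 20 mm, lying flat; origin at the centre of its underside
- glasses_case: bystander, to be left alone: black rounded spectacles case, 160 x 62 x 44 mm; origin at the centre of its underside
- clipper: bystander, to be left alone: metal-cased hair clipper, 180 x 46 x 39 mm, lying flat; origin at the centre of its underside
- oil: bystander, to be left alone: amber bottle with a black cap, 60 mm across, 200 mm tall, standing; origin at the centre of its underside
- mug: bystander, to be left alone: white mug, 80 mm across, 90 mm tall, standing; origin at the centre of its underside
- jar: bystander, to be left alone: clear jar with a steel lid, 70 mm across, 75 mm tall, standing; origin at the centre of its underside

How it is judged:
On the way, in this order (a step that is already met when the one before it is completed fails the run):
1. the pan, entering the mouth, lifts the catch with its edge (value of joint catch above 0.12 rad and x of pan in the frame of cage between -0.14 and 0.05 m), for 0.02 s.
2. the pan is home and the catch has fallen in front of its rear wall (value of joint catch below 0.06 rad and x of pan in the frame of cage above 0.081 m), for 0.2 s.
3. the pan is tugged back against the fallen catch (at least 2 N on the catch) (all of step 2 and (contact force between pan and catch_c1 above 2 N or contact force between pan and catch_c0 above 2 N)), for 0.1 s.
At the end, for the whole second after the job is handed in: The pan lies flat and at rest, fully inside the mouth (its origin 81 to 112 mm into the cage, which covers the frame's 7 mm either way), with the catch down (below 0.06 rad) in front of its rear wall, and the robot has let go (all of step 2 and x of pan in the frame of cage below 0.112 m and height (world z) of pan below 0.004 m and angle between pan's own z axis and vertical below 0.04 rad and linear speed of pan below 0.01 m/s and velocity of joint catch below 0.1 rad/s); the robot touches nothing.
It fails at once if the pan is pressed on the cage, its stop or its catch with more than 22 N (contact force between pan and cage above 22 N).
It fails at once if the gripper touches the catch (contact force between any of the fingers, the arm and catch_c0 above 0.3 N or contact force between any of the fingers, the arm and catch_c1 above 0.3 N).
It fails at once if another thing on the table is moved by more than 30 mm (distance of any of brush, remote, glasses_case, clipper, oil, mug, jar from where it was at the start of the episode above 0.03 m).
It also fails if it takes over 64 s, if anything falls off the work surface, if the arm or the gripper's body presses on something with over 40 N, if the wrist force passes 120 N, or if a joint passes its speed limit or range.

## Working session

There is one attempt and no reset: what is moved stays moved. The work goes in short steps, each a Python script; the robot and the scene stay as the last script left them, time stands still between calls to the robot, and variables do not carry over. Pictures are saved under pics/ and viewed, at most 10 in all, crops included, and the job is handed in when it is done.

```bash
mkdir -p pics; python3 - <<'E'
from workcell import *
import cv2,numpy as np
for n in("scene","side"):
    r=vision.read_camera(n);cv2.imwrite(f"pics/{n}0.png",r["frame"][:,:,::-1]);np.savez(f"pics/{n}0.npz",K=r["intrinsics"],V=r["view"])
    print(n,np.round(r["intrinsics"],1).tolist(),np.round(r["view"],3).tolist())
print(get_obs())
E
```

```text
scene [[557.4, 0.0, 317.3], [0.0, 557.4, 233.7], [0.0, 0.0, 1.0]] [[0.643, 0.766, -0.013, -0.349], [0.577, -0.495, -0.65, -0.324], [-0.504, 0.41, -0.76, 1.704], [0.0, 0.0, 0.0, 1.0]]
side [[561.5, 0.0, 327.5], [0.0, 561.5, 242.0], [0.0, 0.0, 1.0]] [[0.676, -0.737, -0.012, -0.417], [-0.563, -0.505, -0.654, 0.364], [0.476, 0.449, -0.756, 1.48], [0.0, 0.0, 0.0, 1.0]]
{'time_s': 0.1, 'joint_pos': array([-2.38412384e-03,  3.53590018e-01,  1.63404636e+00,  1.48750595e-05,
        1.15516318e+00, -2.42791023e-03]), 'joint_vel': array([-0.00156422, -0.00167485, -0.00389965, -0.00034595,  0.00014751,
       -0.00116198]), 'joint_efforts': array([ 4.27485766e-04, -6.06356549e+01, -3.42817569e+01, -7.40920814e-05,
        3.91241178e-03, -4.99377973e-05]), 'position': array([6.24612985e-01, 1.52790675e-05, 2.47635509e-01]), 'orientation': array([ 7.07093298e-01,  7.07120007e-01, -4.20856395e-04, -4.32529864e-04]), 'wrist_force': array([0.40437513, 0.58354764, 0.58787273]), 'ft_torque': array([ 0.01958889,  0.05956646, -0.00520834]), 'grip_force': 0.0, 'gripper_width': 0.08536388775535422}
```

View pics/scene0.png

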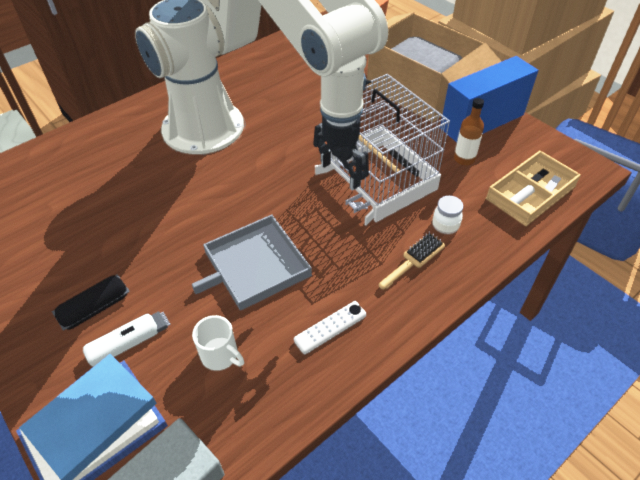

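View pics/side0.png

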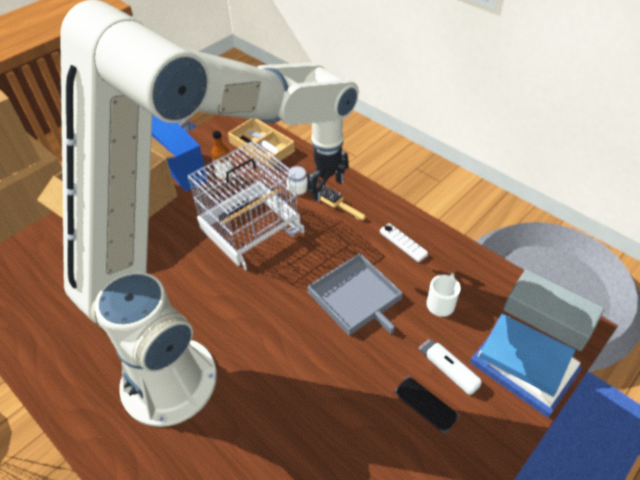

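The scene view shows the pan at about (257,260) with its pull at (205,285), and the cage mouth from about (320,170) to (372,215). The side view shows the pan at (355,293), its pull at (385,322), and the cage at (245,205). I'll enlarge both.

```bash
python3 - <<'E'
import cv2
a=cv2.imread("pics/scene0.png")[60:310,185:455];b=cv2.imread("pics/side0.png")[130:340,180:420]
cv2.imwrite("pics/sc1.png",cv2.resize(a,None,fx=2.4,fy=2.4,interpolation=cv2.INTER_CUBIC))
cv2.imwrite("pics/si1.png",cv2.resize(b,None,fx=2.8,fy=2.8,interpolation=cv2.INTER_CUBIC))
E
```

```text
(no output)
```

View pics/sc1.png

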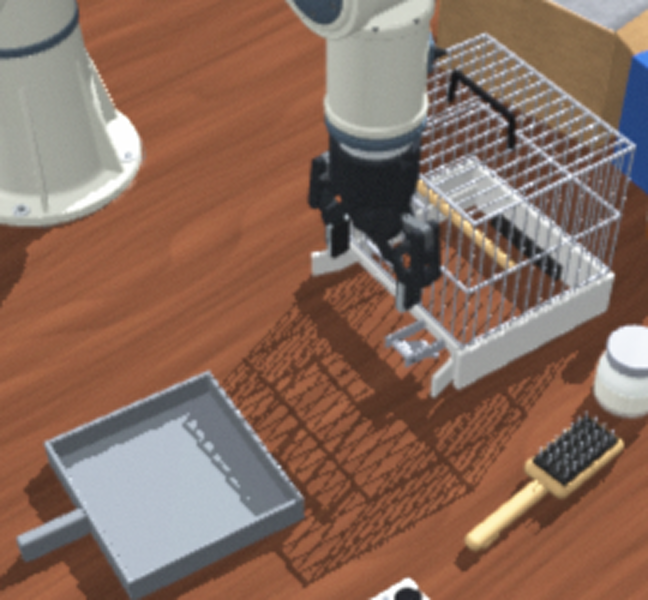

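View pics/si1.png

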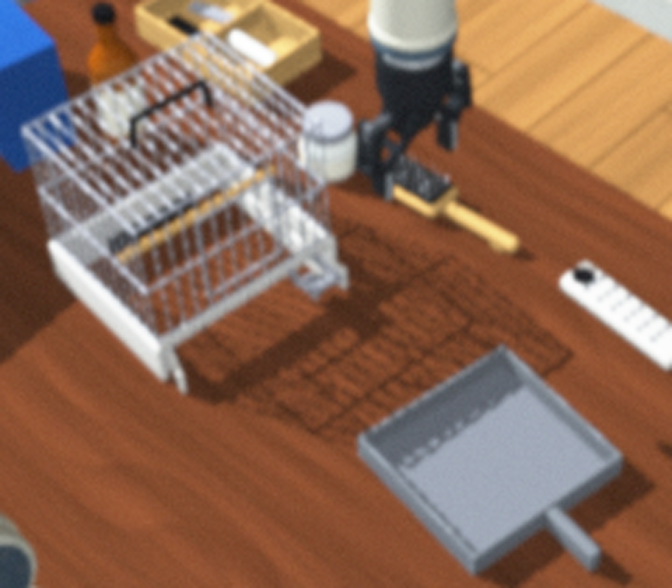

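```bash
cat >h.py <<'E'
import numpy as np
C={}
for n,o,s in(("scene",(185,60),2.4),("side",(180,130),2.8)):
    d=np.load(f"pics/{n}0.npz");C[n]=(d["K"],d["V"],np.array(o),s)
def full(n,p): return (np.array(p)+.5)/C[n][3]-.5+C[n][2]
def ray(n,p):
    K,V,_,_=C[n];R,t=V[:3,:3],V[:3,3];u,v=full(n,p)
    return -R.T@t,R.T@np.linalg.inv(K)@np.array([u,v,1])
def plane(n,p,z=0):
    o,d=ray(n,p);return o+d*(z-o[2])/d[2]
def tri(p,q):
    a,d=ray("scene",p);b,e=ray("side",q);s=np.linalg.lstsq(np.c_[d,-e],b-a,rcond=None)[0]
    x,y=a+d*s[0],b+e*s[1];return (x+y)/2,np.linalg.norm(x-y)
E
python3 - <<'E'
from h import *
np.set_printoptions(precision=4,suppress=True)
P={"rA":((47,443),(473,560)),"fA":((209,374),(360,438)),"rB":((131,583),(622,460)),"fB":((302,500),(503,347)),"pull":((20,537),(598,550))}
for k,(p,q) in P.items(): print(k,*tri(p,q), plane("scene",p,.032),plane("side",q,.032))
print("frontBtop",tri((457,350),(333,240)))
for k,n,p in(("fB","scene",(457,388)),("bB","scene",(608,310)),("fA","side",(168,380)),("bA","side",(52,270))): print(k,plane(n,p))
E
```

```text
rA [ 0.4194 -0.2582  0.0284] 0.0033105210525734845 [ 0.4217 -0.2576  0.032 ] [ 0.4175 -0.2614  0.032 ]
fA [ 0.4516 -0.0748  0.0294] 0.0015275903187452866 [ 0.4533 -0.0752  0.032 ] [ 0.4502 -0.077   0.032 ]
rB [ 0.6142 -0.291   0.026 ] 0.005785978862319367 [ 0.6172 -0.2897  0.032 ] [ 0.61   -0.2963  0.032 ]
fB [ 0.6451 -0.106   0.0294] 0.001023090110734509 [ 0.6464 -0.1066  0.032 ] [ 0.6432 -0.1079  0.032 ]
pull [ 0.507  -0.3436  0.0347] 0.004205635364605936 [ 0.5044 -0.3408  0.032 ] [ 0.5083 -0.3449  0.032 ]
frontBtop (array([0.6177, 0.1265, 0.0591]), np.float64(0.004367855379763458))
fB [0.6197 0.1317 0.    ]
bB [0.6456 0.344  0.    ]
fA [0.3819 0.152  0.    ]
bA [0.4008 0.3767 0.    ]
```

Pan: origin near (0.533,-0.183), heading about 80.5°. Cage: mouth near (0.50,0.142), heading about 84.5°. I'll move over the pull, and take wrist pictures and clear scene and side views on the way.

```bash
cat >>h.py <<'E'
from scipy.spatial.transform import Rotation as Rn
def ori(deg): # heading of pan x in world, tool down, closing across it
    return (Rn.from_euler("z",deg-90,degrees=True)*Rn.from_quat([.70711,.70711,0,0])).as_quat()
def snap(n,f):
    from workcell import vision; import cv2
    r=vision.read_camera(n);cv2.imwrite(f"pics/{f}.png",r["frame"][:,:,::-1]);np.savez(f"pics/{f}.npz",K=r["intrinsics"],V=r["view"])
E
python3 - <<'E'
from h import *;from workcell import *;import cv2
bot.reach([.5,.03,.30],ori(84.5));bot.dwell(.2);snap("wrist","w1")
bot.reach([.51,-.32,.16],ori(80.5));bot.dwell(.2);snap("wrist","w2");snap("scene","s2");snap("side","d2")
a=cv2.imread("pics/s2.png")[60:270,300:470];b=cv2.imread("pics/d2.png")[130:340,180:350]
f=lambda i:cv2.resize(i,None,fx=2.35,fy=2.35,interpolation=cv2.INTER_CUBIC)
m=np.hstack([f(a),f(b)]);print(m.shape);cv2.imwrite("pics/m2.png",m)
print(get_obs()["time_s"],get_obs()["position"])
for n in("w1","w2"):
    d=np.load(f"pics/{n}.npz");V=d["V"];print(-V[:3,:3].T@V[:3,3],V[2,:3])
E
```

```text
(494, 800, 3)
2.7167 [ 0.51035244 -0.31957176  0.16034106]
[0.50710581 0.09687589 0.42431325] [-0.02597034 -0.26228556 -0.96464078]
[ 0.52141213 -0.25266398  0.28551536] [-0.04222938 -0.26025646 -0.9646156 ]
```

View pics/w1.png

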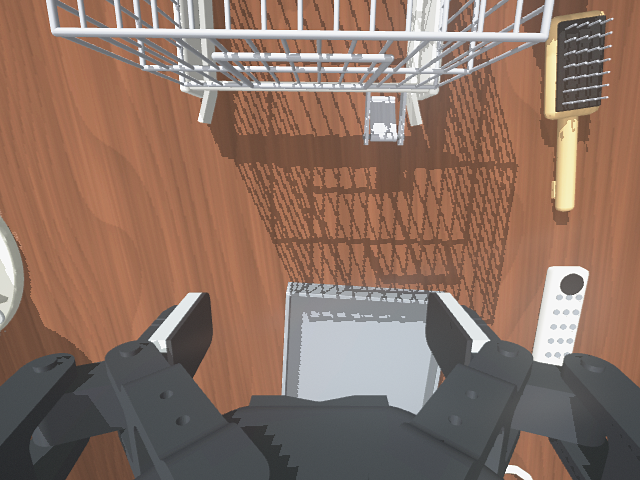

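View pics/w2.png

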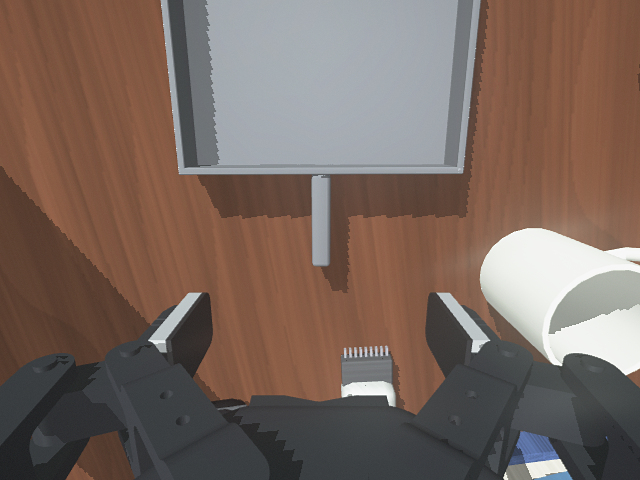

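View pics/m2.png

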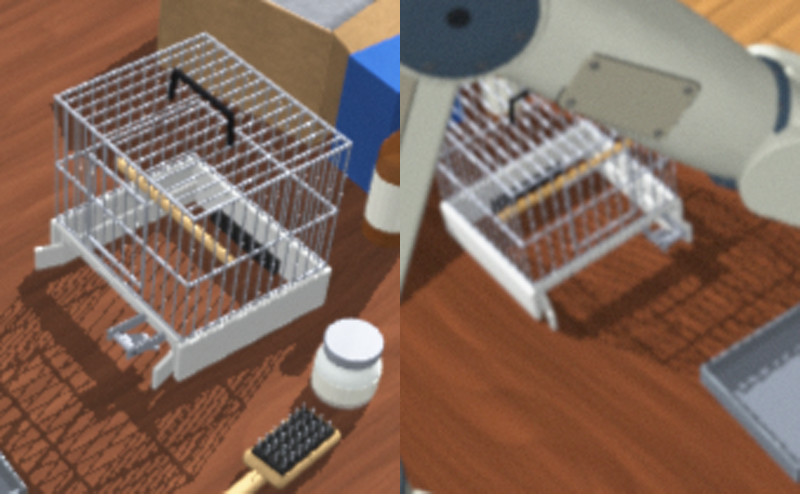

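w2: the pull spans (312–330, 176) to (313–329, 265), and the rear-wall rim corners are (180,172) and (465,172). w1: the lip tips are at about (205,123) and (417,124), the base's front corners at (180,90) and (438,94), and the lug ends at (366,141) and (402,143). m2: the base's front corners are at A(58,235), B(175,345), with the back corner at (328,272).

```bash
cat >>h.py <<'E'
for n,f,o,s in(("w1","w1",(0,0),1),("w2","w2",(0,0),1),("s2","s2",(300,60),2.35),("d2","d2",(180-400/2.35,130),2.35)):
    try:
        d=np.load(f"pics/{f}.npz");C[n]=(d["K"],d["V"],np.array(o),s)
    except OSError: pass
def tri2(n,p,m,q):
    a,d=ray(n,p);b,e=ray(m,q);s=np.linalg.lstsq(np.c_[d,-e],b-a,rcond=None)[0]
    x,y=a+d*s[0],b+e*s[1];return np.round((x+y)/2,4),round(np.linalg.norm(x-y),4)
E
python3 - <<'E'
from h import *
np.set_printoptions(precision=4,suppress=True)
print("A",tri2("s2",(55,235),"w1",(180,90)),tri2("s2",(55,235),"d2",(535,290)))
print("B",tri2("s2",(175,345),"w1",(438,94)))
print("lipA",tri2("s2",(37,250),"w1",(203,123)),"lipB",tri2("s2",(157,370),"w1",(420,124)))
for z in(0,.04,.053):
  print(z,[plane("w1",p,z)[:2] for p in((180,90),(438,94),(205,123),(417,124))])
print("lug",[plane("w1",p,.046)[:2] for p in((366,141),(402,143))])
print("pan rear",[plane("w2",p,.032)[:2] for p in((180,172),(465,172))],"pull",[plane("w2",p,.03)[:2] for p in((321,177),(321,262))])
print("panfront",[plane("w1",p,.032)[:2] for p in((288,284),(437,293))])
print(tri2("w2",(180,172),"scene",(47,443)),tri2("w2",(465,172),"scene",(131,583)),"pull",tri2("w2",(321,264),"scene",(20,540)))
E
```

```text
A (array([0.3718, 0.1617, 0.0279]), np.float64(0.0064)) (array([0.3872, 0.1564, 0.0454]), np.float64(0.0089))
B (array([0.621 , 0.1251, 0.0627]), np.float64(0.0054))
lipA (array([0.3894, 0.1242, 0.0374]), np.float64(0.0014)) lipB (array([0.6141, 0.1031, 0.0319]), np.float64(0.0016))
0 [array([0.3596, 0.164 ]), array([0.6427, 0.1327]), array([0.3808, 0.1271]), array([0.6189, 0.1032])]
0.04 [array([0.3735, 0.1577]), array([0.6299, 0.1293]), array([0.3927, 0.1243]), array([0.6083, 0.1026])]
0.053 [array([0.378 , 0.1556]), array([0.6258, 0.1282]), array([0.3966, 0.1233]), array([0.6049, 0.1024])]
lug [array([0.5547, 0.0909]), array([0.5911, 0.0854])]
pan rear [array([ 0.4226, -0.2585]), array([ 0.6189, -0.2909])] pull [array([ 0.5191, -0.2781]), array([ 0.5089, -0.3407])]
panfront [array([ 0.4553, -0.0627]), array([ 0.6295, -0.0908])]
(array([ 0.4235, -0.2584,  0.0343]), np.float64(0.0001)) (array([ 0.6183, -0.2904,  0.0338]), np.float64(0.0005)) pull (array([ 0.5082, -0.3422,  0.0321]), np.float64(0.0016))
```

Estimates: cage mouth at (0.503,0.143), heading 84.1°; pan at (0.536,-0.181), heading 80.6°. Next I grasp the pull and drag the pan to just before the mouth.

```bash
cat >>h.py <<'E'
CM=np.array([.503,.143]);CH=84.1;G=.152;Z=.023
def u(d): return np.array([np.cos(np.radians(d)),np.sin(np.radians(d))])
def tcp(o,h,z=Z): return np.r_[np.array(o)-G*u(h),z]
def cage(x,y=0): return CM+x*u(CH)+y*u(CH+90)
E
python3 - <<'E'
from h import *;from workcell import *
np.set_printoptions(precision=3,suppress=True)
o=np.array([.536,-.181]);h=80.6
hand.move_gripper(.05)
bot.reach(tcp(o,h,.10),ori(h));bot.servo_line(tcp(o,h),ori(h),.08)
print(get_obs()["wrist_force"],get_obs()["position"])
hand.move_gripper(0,60);s=get_obs();print(s["gripper_width"],s["grip_force"],s["wrist_force"],s["ft_torque"])
e=cage(-.15);
for k in np.linspace(0,1,5)[1:]:
    hh=h+(CH-h)*k; bot.servo_line(tcp(o+(e-o)*k,hh),ori(hh),.06)
    s=get_obs();print(s["position"],s["wrist_force"],s["ft_torque"])
bot.dwell(.2);s=get_obs();print(s["time_s"],s["wrist_force"],s["gripper_width"])
snap("scene","s3");snap("wrist","w3")
import cv2
a=cv2.imread("pics/s3.png")[110:310,230:430];b=cv2.imread("pics/w3.png")[:,:]
cv2.imwrite("pics/m3.png",np.hstack([cv2.resize(a,(450,450),interpolation=cv2.INTER_CUBIC),cv2.resize(b[:,100:500],(350,420))[:,:] if 0 else cv2.copyMakeBorder(cv2.resize(b[:,100:500],(350,420)),0,30,0,0,0)]))
E
```

```text
[ 0.412 -0.152 -0.699] [ 0.512 -0.331  0.023]
0.012800233069314987 59.32728588581085 [-1.472  1.084  6.191] [0.11  0.154 0.186]
[ 0.502 -0.287  0.024] [ 0.385 -0.348  7.409] [-0.045 -0.099 -0.088]
[ 0.492 -0.244  0.024] [ 1.398 -0.666  9.277] [-0.05  -0.084 -0.085]
[ 0.482 -0.2    0.024] [-0.358 -1.083  7.959] [-0.067 -0.092 -0.079]
[ 0.472 -0.157  0.024] [ 1.169 -0.391  8.365] [-0.054 -0.081 -0.09 ]
8.8083 [ 1.23  -0.102  9.086] 0.012911348905456341
```

View pics/m3.png

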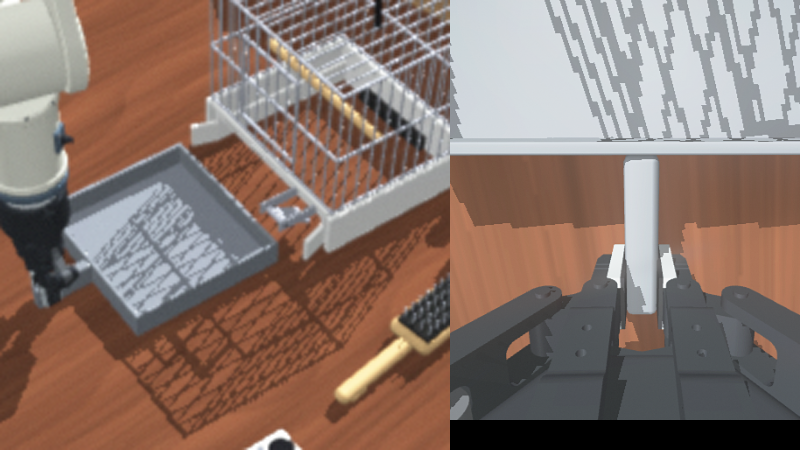

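The pan is squarely gripped and stands before the mouth; its front corners in the scene crop are at (181,147) and (277,243), and the lip tips at (192,128) and (305,250). Before entering I check the lateral offset and relieve the downward press.

```bash
cat >>h.py <<'E'
C["s3"]=(C["scene"][0],C["scene"][1],np.array((230,110)),2.25);C["w3"]=(*[np.load("pics/w3.npz")[k] for k in "KV"],np.array((100,0)),.875)
def tocage(p): d=np.array(p)[:2]-CM;return np.round([d@u(CH),d@u(CH+90)],4)
E
python3 - <<'E'
from h import *;from workcell import *
np.set_printoptions(precision=3,suppress=True)
for p,z in(((181,147),.032),((277,243),.032),((192,128),.037),((305,250),.037)): print(tocage(plane("s3",p,z)))
z=Z
for i in range(4):
    z+=.0005;bot.servo_line(tcp(cage(-.15),CH,z),ori(CH),.02);bot.dwell(.1);s=get_obs();print(z,s["position"],s["wrist_force"],s["ft_torque"])
E
```

```text
[-0.059  0.095]
[-0.057 -0.097]
[-0.033  0.111]
[-0.041 -0.127]
0.0235 [ 0.472 -0.157  0.024] [0.752 2.733 6.17 ] [ 0.409 -0.15  -0.146]
0.024 [ 0.472 -0.157  0.024] [ 0.263  0.576 -1.763] [-0.003 -0.077 -0.015]
0.0245 [ 0.472 -0.157  0.024] [-0.577  0.19  -1.539] [-0.254  0.031 -0.019]
0.025 [ 0.472 -0.157  0.025] [-0.516 -0.44  -2.309] [-0.291  0.051  0.053]
```

```bash
cat >>h.py <<'E'
def feel(b=np.zeros(2)):
    from workcell import get_obs
    s=get_obs();f=s["wrist_force"][:2];return np.array([f@u(CH),f@u(CH+90)])-b,s
E
python3 - <<'E'
from h import *;from workcell import *
np.set_printoptions(precision=2,suppress=True)
z=.0245;y=0.
bot.servo_line(tcp(cage(-.15),CH,z),ori(CH),.02)
x=-.15
while x<.072:
    x+=.004;bot.servo_line(tcp(cage(x,y),CH,z),ori(CH),.04)
    f,s=feel();print(round(x,3),round(y*1e3,1),f,s["wrist_force"][2:],s["ft_torque"][2:],round(s["time_s"],2))
    if f[0]<-9: print("stop");break
    if abs(f[1])>3: y+=.0005*np.sign(f[1])
snap("scene","s4")
E
```

```text
-0.146 0.0 [ 0.56 -0.53] [-2.31] [0.03] 10.81
-0.142 0.0 [0.33 0.4 ] [-1.05] [0.02] 11.06
-0.138 0.0 [-0.21  0.16] [-0.96] [0.03] 11.31
-0.134 0.0 [ 1.04 -0.04] [-2.45] [0.07] 11.56
-0.13 0.0 [0.01 1.31] [-2.34] [0.03] 11.81
-0.126 0.0 [0.54 0.16] [-1.73] [0.07] 12.06
-0.122 0.0 [-0.5  -0.45] [-1.58] [0.03] 12.31
-0.118 0.0 [0.64 0.23] [-1.84] [0.05] 12.56
-0.114 0.0 [ 1.53 -0.32] [-2.34] [-0.05] 12.81
-0.11 0.0 [ 0.69 -0.13] [-2.19] [-0.03] 13.06
-0.106 0.0 [ 0.59 -0.52] [-2.78] [-0.03] 13.31
-0.102 0.0 [0.44 0.04] [-1.98] [-0.01] 13.56
-0.098 0.0 [ 1.39 -0.86] [-2.53] [0.01] 13.81
-0.094 0.0 [ 1.14 -0.47] [-1.72] [-0.03] 14.06
-0.09 0.0 [ 1.14 -0.36] [-1.49] [-0.02] 14.31
-0.086 0.0 [ 0.01 -0.18] [-2.24] [0.05] 14.56
-0.082 0.0 [0.04 0.03] [-1.82] [0.] 14.81
-0.078 0.0 [ 0.6  -0.06] [-1.68] [0.] 15.06
-0.074 0.0 [ 0.39 -0.18] [-1.72] [-0.01] 15.31
-0.07 0.0 [ 0.72 -0.28] [-2.2] [-0.03] 15.56
-0.066 0.0 [ 0.8  -0.06] [-2.92] [0.04] 15.81
-0.062 0.0 [-0.52  0.39] [-2.09] [-0.] 16.06
-0.058 0.0 [0.3  0.59] [-2.75] [0.] 16.31
-0.054 0.0 [ 0.35 -0.33] [-2.12] [0.01] 16.56
-0.05 0.0 [0.0
[... 726 characters left out ...]
.29 -0.05] [-1.23] [0.01] 20.81
0.018 0.0 [ 0.62 -0.64] [-1.27] [0.] 21.06
0.022 0.0 [-0.27 -0.8 ] [-1.61] [-0.01] 21.31
0.026 0.0 [0.48 0.46] [-1.47] [-0.05] 21.56
0.03 0.0 [ 0.08 -0.25] [-1.33] [-0.05] 21.81
0.034 0.0 [ 0.   -0.17] [-1.89] [-0.01] 22.06
0.038 0.0 [ 1.06 -0.19] [-2.37] [0.01] 22.31
0.042 0.0 [0.34 0.17] [-1.72] [-0.08] 22.56
0.046 0.0 [-0.79 -0.84] [-1.89] [0.02] 22.81
0.05 0.0 [0.23 0.11] [-3.03] [-0.04] 23.06
0.054 0.0 [0.52 0.03] [-2.87] [-0.04] 23.31
0.058 0.0 [-0.84 -0.44] [-2.31] [0.02] 23.56
0.062 0.0 [ 0.6  -0.16] [-1.79] [-0.] 23.81
0.066 0.0 [ 1.03 -0.33] [-1.74] [0.01] 24.06
0.07 0.0 [-0.03 -0.48] [-1.95] [-0.03] 24.31
0.074 0.0 [ 0.63 -0.37] [-2.19] [0.02] 24.56
```

```bash
python3 - <<'E'
from h import *;from workcell import *
np.set_printoptions(precision=2,suppress=True)
z=.0243
def mean():
    r=[]
    for _ in range(5): bot.dwell(.02);r.append(np.r_[feel()[0],feel()[1]["wrist_force"][2]])
    return np.mean(r,0)
x=.074
while x<.112:
    x+=.001;bot.servo_line(tcp(cage(x),CH,z),ori(CH),.02)
    f=mean();p=feel()[1];print(round(x,4),tocage(p["position"])[0]+G,f,round(p["time_s"],2))
    if f[0]<-9.3: break
snap("scene","s5");snap("wrist","w5")
import cv2
a=cv2.imread("pics/s5.png")[110:270,290:450];b=cv2.imread("pics/w5.png")
cv2.imwrite("pics/m5.png",np.hstack([cv2.resize(a,(400,400),interpolation=cv2.INTER_CUBIC),cv2.resize(b[0:400,150:550],(400,400))]))
E
```

```text
0.075 0.075 [ 0.27 -0.2  -2.05] 24.94
0.076 0.076 [-0.19  0.36 -1.86] 25.27
0.077 0.0771 [-0.16  0.12 -1.67] 25.61
0.078 0.0781 [ 0.08  0.08 -1.95] 25.94
0.079 0.07909999999999999 [ 0.04 -0.33 -1.98] 26.27
0.08 0.08009999999999999 [ 0.44 -0.02 -1.87] 26.61
0.081 0.08109999999999999 [ 0.56 -0.05 -2.11] 26.94
0.082 0.08209999999999999 [ 0.25  0.16 -2.05] 27.27
0.083 0.08299999999999999 [ 0.17 -0.31 -2.06] 27.61
0.084 0.0841 [ 0.34  0.   -1.61] 27.94
0.085 0.08499999999999999 [ 0.18  0.47 -2.22] 28.27
0.086 0.0861 [ 0.05  0.05 -2.07] 28.61
0.087 0.087 [ 0.26  0.45 -2.02] 28.94
0.088 0.0881 [ 0.24  0.   -1.94] 29.27
0.089 0.08889999999999999 [-2.18  0.46 -1.16] 29.61
0.09 0.0902 [-0.69 -0.05 -1.56] 29.94
0.091 0.0912 [ 0.23 -0.24 -2.05] 30.27
0.092 0.09209999999999999 [ 0.19 -0.13 -2.37] 30.61
0.093 0.09309999999999999 [ 1.01 -0.17 -1.91] 30.94
0.094 0.094 [ 0.47 -0.   -2.03] 31.27
0.095 0.09509999999999999 [ 0.31  0.3  -2.56] 31.61
0.096 0.0959 [-0.79  0.17 -1.64] 31.94
0.097 0.09689999999999999 [-3.38  0.74 -1.89] 32.27
0.098 0.0978 [-4.9   0.79 -1.44] 32.61
0.099 0.0987 [-6.14  0.56 -1.46] 32.94
0.1 0.0995 [-7.87  0.76 -1.29] 33.27
0.101 0.1003 [-9.02  0.98 -1.37] 33.61
0.102 0.1011 [-10.64   1.01  -1.03] 33.94
```

View pics/m5.png

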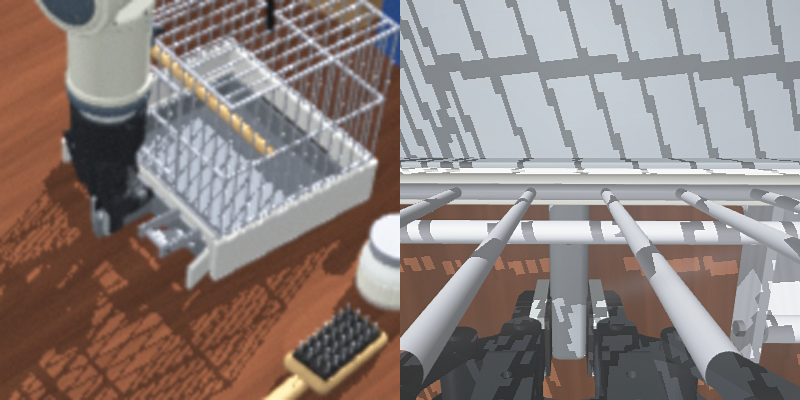

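The pan is inside the mouth and its rear wall passes the sill. The force curve shows the bump of the rear wall lifting the catch at 0.089, the buffer touched at 0.096, and 10.6 N at 0.101. Now I tug gently.

```bash
python3 - <<'E'
from h import *;from workcell import *
np.set_printoptions(precision=2,suppress=True)
z=.0243
def mean():
    r=[]
    for _ in range(4): bot.dwell(.02);r.append(np.r_[feel()[0],feel()[1]["wrist_force"][2]])
    return np.mean(r,0)
x=.102
while x>.088:
    x-=.0007;bot.servo_line(tcp(cage(x),CH,z),ori(CH),.02)
    f=mean();p=feel()[1];print(round(x,4),tocage(p["position"])[0]+G,f,round(p["time_s"],2))
    if f[0]>5: print("holds");bot.dwell(.4);print(mean());break
E
```

```text
0.1013 0.10039999999999999 [-10.3    0.37  -1.31] 34.36
0.1006 0.09989999999999999 [-9.15  1.04 -1.23] 34.67
0.0999 0.0993 [-8.35  0.41 -1.01] 34.99
0.0992 0.0987 [-7.22  0.79 -1.38] 35.31
0.0985 0.0982 [-6.2   0.8  -1.26] 35.62
0.0978 0.09759999999999999 [-5.19  0.97 -1.37] 35.94
0.0971 0.09709999999999999 [-4.69  0.58 -1.6 ] 36.26
0.0964 0.0965 [-2.91  0.64 -1.74] 36.58
0.0957 0.0958 [-1.38  0.23 -2.05] 36.89
0.095 0.09519999999999999 [ 1.08 -0.05 -1.73] 37.21
0.0943 0.0947 [ 4.84 -0.45 -2.69] 37.52
0.0936 0.0944 [ 7.57 -1.13 -3.88] 37.84
holds
[ 8.16 -0.36 -3.62]
```

```bash
python3 - <<'E'
from h import *;from workcell import *
np.set_printoptions(precision=2,suppress=True)
bot.servo_line(tcp(cage(.0955),CH,.0243),ori(CH),.01);bot.dwell(.1);print(feel()[0])
bot.servo_line(tcp(cage(.0955),CH,.0238),ori(CH),.01);print(get_obs()["wrist_force"])
hand.move_gripper(.04);print(get_obs()["gripper_width"],get_obs()["wrist_force"])
bot.servo_line(tcp(cage(.045),CH,.026),ori(CH),.06)
bot.servo_line(tcp(cage(.0),CH,.20),ori(CH),.12);bot.dwell(.3)
snap("wrist","w6");snap("scene","s6");import cv2
a=cv2.imread("pics/s6.png")[110:270,290:450];b=cv2.imread("pics/w6.png")
cv2.imwrite("pics/m6.png",np.hstack([cv2.resize(a,(400,400),interpolation=cv2.INTER_CUBIC),cv2.resize(b[0:400,150:550],(400,400))]))
print(get_obs()["time_s"],get_obs()["wrist_force"])
E
```

```text
[-0.73 -0.15]
[-1.57 -1.5  -1.27]
0.040206907627346224 [ 0.24  0.2  -0.24]
42.4167 [-0.52 -0.16  0.56]
```

View pics/m6.png

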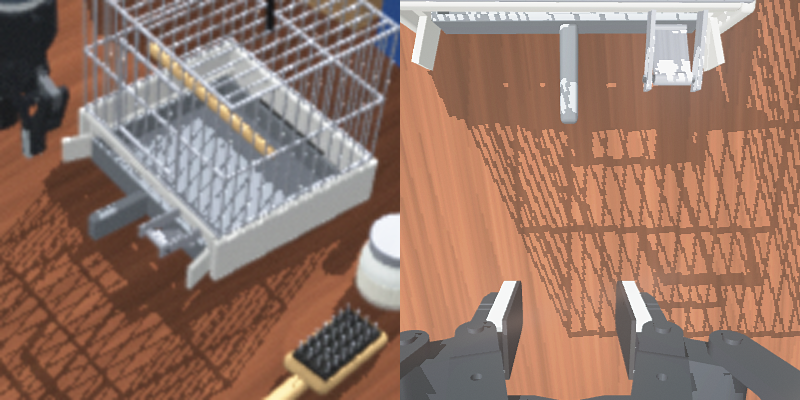

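The pan is home, with its pull at (568,75) straight in the mouth. The catch is down beside it at (672,55), and the gripper is clear.

```bash
python3 -c "
from workcell import hand_in
print(hand_in())"
```

```text
the job is handed in; nothing more can be done
None
```

The pan is home in the cage with the catch down in front of it. It held an 8 N tug, the highest push I felt was about 11 N, the gripper is clear, and the job was handed in at about 42 s; the hand-in call returned no verdict.

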